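# Index the brake-disc checking table to the next hole

## Task

The bicycle brake disc is being checked under the dial gauge: with a fingertip, press the indexing plunger's cap in, turn the table counter-clockwise (seen from above) with it to the very next hole, one sixth of a turn on, and let the plunger spring fully up so that the table is locked there. Only press and push: do not lift the centring ring off the table, do not turn the table the other way or past that hole, leave the dial gauge untouched, and leave the other things on the bench where they are.

Things in the scene. Friction and masses are not known exactly. Their poses are not given: they have to be found in the camera images.
- table_centre (a point): Centre of the round steel indexing table, on its vertical axis, at its upper face 67 mm above the bench. The plate is 180 mm in diameter, 12 mm thick, and carries a 140 mm bicycle brake disc (top 2.5 mm higher) and in the middle an 18 mm thick, 42 mm tall spigot with the loose brass ring on it.
- table_turn (a joint): Table angle in rad, positive counter-clockwise seen from above. Starts at 0, locked in a hole; the next hole counter-clockwise is at +1.047 (60 degrees). Turning it takes about 1 N at the plunger's radius; while the plunger is up in a hole it is locked (about 0.01 rad of play).
- plunger_top (a point): Centre of the top of the plunger's black round push cap (31 mm diameter, 8 mm thick), 97 mm above the bench at rest. It stands in an ear on the table's rim, 128 mm from the axis, and goes round with the table. Its nose enters a flange hole from below, so pressing the cap down frees the table.
- plunger (a joint): How far the plunger is pressed down, in m: 0 fully up (locked), 0.012 fully in; the table is free beyond about 0.0105. Spring: 3.4 N to start, 8.4 N at full travel. Let go away from a hole, it stays about 0.010 down, held by the flange, and pops up by itself when the table comes within about 0.03 rad of a hole, centring the table.
- post_top (a point): Centre of the top of the upright steel driving post (11 mm diameter, top 115 mm above the bench, 48 mm above the ear) fixed on the table's ear, 36 mm from the plunger's axis on its counter-clockwise side. A finger on the cap may push against it to take the table round.
- index_base: Fixed base: drum with a flange of 230 mm diameter (top 50 mm above the bench) that has six 17 mm index holes, every 60 degrees, on a circle of 103 mm radius. Origin under its centre on the bench. Its x axis points to the gauge's column; the plunger starts 150 degrees counter-clockwise from it and ends at 210 degrees.
- dial_gauge: Fixed dial gauge, to be left alone: 220 mm tall column on a 70 x 60 mm foot, 180 mm from the table's axis, away from the plunger; its arm, 190 mm high, holds the 52 mm dial (centre 155 mm high) over the brake disc, 62 mm from the axis. Origin under the column on the bench; -x points to the table.
- cone: Loose brass centring ring (44 mm outer diameter, 30 mm tall) sitting over the spigot in the middle of the table; origin at the centre of its underside, 72 mm above the bench. It rides round with the table and stays where it is.
- grease_pot: Bystander: closed jar, 60 mm diameter, 65 mm tall; origin under its centre.
- lockring: Bystander: steel ring, 48 mm diameter, 12 mm tall; origin under its centre.
- screwdriver: Bystander: screwdriver lying on the bench; origin on its underside.
- spanner: Bystander: steel spanner lying on the bench; origin on its underside.
- pad_box: Bystander: cardboard box 75 x 55 x 30 mm; origin under its centre.
- bolt_cup: Bystander: open steel cup, 70 mm diameter, 60 mm tall; origin under its centre.
- tyre_lever: Bystander: black tyre lever, 115 mm long, 12 mm high; origin under its centre.
There are look-alikes about, which are no part of the job. What is meant by the cone is not black, grey or turquoise, and is the smaller of those in its own colour.

How it is judged:
On the way, in this order (a step that is already met when the one before it is completed fails the run):
1. the plunger is pressed in, with the table still at its first hole (value of joint plunger above 0.009 m and value of joint table_turn below 0.12 rad), for 0.05 s.
2. the table is turned on, out of its first hole (value of joint table_turn above 0.4 rad and value of joint plunger above 0.008 m), for 0.05 s.
At the end, for the whole second after the job is handed in: The table stands at the next hole counter-clockwise (1.047 rad, within 0.03), at rest, with the plunger fully up (within 2 mm); the centring ring still sits on its spigot (within 5 mm in height, 6 mm sideways) (value of joint table_turn between 1.017 and 1.077 rad and value of joint plunger below 0.002 m and velocity of joint table_turn between -0.05 and 0.05 rad/s and z of cone in the frame of table_centre below 0.01 m and horizontal distance between cone and table_centre below 0.006 m); the robot touches nothing.
It fails at once if the table is turned more than 0.2 rad past the next hole (value of joint table_turn above 1.25 rad).
It fails at once if the table is turned the wrong way by more than 0.15 rad (value of joint table_turn below -0.15 rad).
It fails at once if the centring ring is lifted more than 10 mm off its seat (z of cone in the frame of table_centre above 0.015 m).
It fails at once if the dial gauge is pushed with more than 2 N (contact force between dial_gauge and the fingers above 2 N or contact force between dial_gauge and the arm above 2 N).
It fails at once if a bystander is shifted by more than 25 mm or lifted (distance of any of grease_pot, screwdriver, spanner, lockring, pad_box, bolt_cup, tyre_lever from where it was at the start of the episode above 0.025 m).
It also fails if it takes over 40 s, if anything falls off the work surface, if the arm or the gripper's body presses on something with over 40 N, if the wrist force passes 120 N, or if a joint passes its speed limit or range.

## Robot

A 7-joint arm with a two-finger parallel gripper is mounted at the origin on the work surface. World frame = base frame: x ahead of the robot, y to its left, z up, the work surface at z = 0. Lengths are in m, angles in rad, forces in N, time in s.
With the tool pointing down it reaches from about 0.425 to 0.95 m from the base axis. Payload 4.7 kg.
Tool frame: the origin (TCP) lies on the centre line of the jaws, within the pads' length; the fingertips stand 17 mm ahead of it and the grasp point (between the pads) lies 2 mm behind it; z points along the fingers, y is the direction in which the jaws open and shut (so a half turn about z gives the same grasp; the last joint's range is limited). The gripper opens to 85 mm and grips with 20 to 120 N. Pads are 22 mm wide; open, the fingers measure 114 mm over their backs; the gripper's body (76 mm by 85 mm) begins 54 mm behind the grasp point. The pads swing forward as they close: fully open they stand 13 mm farther back than shut.
Start: joints at [-1.144, 0.469, -0.049, 1.532, 0.024, 1.141, -0.082], TCP at [0.297, 0.606, 0.212] pointing down, gripper open.
Joint ranges: [-2.59, 2.59], [-0.33, 1.99], [-1.39, 1.29], [0.1, 2.45], [-1.04, 4.18], [0.21, 1.99], [-2.66, 2.66]. Speed limits (rad/s): [2.57, 2.57, 3.14, 3.14, 3.14, 3.14, 3.14].

## Interface

Orientations are given as a unit quaternion [x, y, z, w].
In Python, from workcell import manip, fingers, snapshot, camera_params, ticket, spot_in, pinpoint gives the robot as it stands. Calls block until the motion is done:
- manip.movep(position, orientation): joint-space move of the TCP to a pose.
- manip.servo_line(position, rate=0.15, frame=None): straight line of the TCP; frame=None keeps the orientation; rate is the mean speed in m/s.
- manip.move_j(angles): joint-space move.
- fingers.open_jaws() and fingers.grab(strength=None): open the fingers fully, or close them until they stop; strength is the grip in N (None keeps the last).
- manip.sleep(seconds).
- manip.inverse_kinematics(position, orientation): joint angles nearest the present ones, or None.
- snapshot(name): name is "side" or "top" or "wrist"; returns the picture (420x560x3 uint8, blue, green, red); there is no depth.
- camera_params(name): a dict with "vertical_fov" (degrees; the focal length in pixels is half the picture's height over the tangent of half this angle, whatever the lens; pixels are square), "cx", "cy" (the principal point, pixels), "k1" (the pictures are not rectified: a ray, as slopes to the right and down, at radius r is drawn at 1 + k1 r^2 times it, then the intrinsics apply), "eye" and "attitude" of the camera in the world. Camera axes: x right, y up, looking along -z (the intrinsics and any distortion apply to the point x, -y, -z); pixel columns grow to the right and rows downward; lengths in m; the calibration is good to about 2 mm. A picture is of the moment at which its call begins: read the wrist's pose just before it. camera_params takes no time and is no camera call; for the wrist camera it gives the pose at the moment of the call.
A pose or a line that the arm cannot do raises manip.IKError and nothing moves.
- ticket.job_done(): hands the job in, once; it reports no verdict.
Trained networks look in the newest picture that a camera, given by its name, has taken for a name from the list of things; names that differ only in an ending like _2 or _b are one class to them, and where a whole thing is asked for, a point or a joint stands for the part that bears it (a point fixed in the world has none). Each returns a list of dicts, best first, with "conf" (0 to 1); they miss things now and then, are a little off and sometimes report something else, mostly with a low value. They report only what shows in the picture. A call takes as long as a camera call. They do not tell look-alikes from the thing itself.
- spot_in(camera, name): "rect" ([left, top, width, height] in pixels, round what is visible of it).
- pinpoint(camera, name): "location" ([row, column] in pixels: a listed point, or the origin of a listed thing).
Readings, each from a call of its own:
- manip.read_clock(): time.
- manip.read_joint_positions(): joint angles.
- manip.read_qvel(): joint speeds.
- manip.read_effort(): joint torques, N m.
- manip.read_tool_pos(): TCP position.
- manip.read_orientation(): TCP orientation.
- manip.read_force(): force on the tool from outside, world axes, zero at the start.
- manip.read_torque(): the same for the moment, N m.
- manip.read_gripper_width(): finger opening in m.
Only numpy, scipy, OpenCV 4.12 (cv2) and the standard library are available. Lean on these libraries where they do the work, as an engineer would, in place of code of your own. Each camera call takes 0.05 s, during which the arm holds its last target.

## Working session

There is one attempt and no reset: what is moved stays moved. The work goes in short steps, each a Python script; the robot and the scene stay as the last script left them, time stands still between calls to the robot, and variables do not carry over. Pictures are saved under pics/ and viewed, and the job is handed in when it is done.

```bash
ls; mkdir -p pics; cat > h.py <<'E'
import numpy as np, cv2
from workcell import manip, fingers, snapshot, camera_params, ticket, spot_in, pinpoint
from scipy.spatial.transform import Rotation as R
def ray(p,row,col,shape=(420,560)):
    f=shape[0]/2/np.tan(np.radians(p["vertical_fov"])/2)
    u=np.array([(col-p["cx"])/f,(row-p["cy"])/f]); s=u.copy()
    for _ in range(30): s=u/(1+p["k1"]*(s@s))
    A=np.array(p["attitude"]); 
    M=R.from_quat(A).as_matrix() if A.shape==(4,) else A
    return np.array(p["eye"]),M@np.array([s[0],-s[1],-1.])
def atz(p,row,col,z):
    o,d=ray(p,row,col); return o+d*(z-o[2])/d[2]
def proj(p,X):
    A=np.array(p["attitude"]); M=R.from_quat(A).as_matrix() if A.shape==(4,) else A
    c=M.T@(np.array(X)-np.array(p["eye"])); s=np.array([c[0],-c[1]])/-c[2]
    s=s*(1+p["k1"]*(s@s)); f=210/np.tan(np.radians(p["vertical_fov"])/2)
    return p["cy"]+f*s[1],p["cx"]+f*s[0]
E
python3 - <<'E'
from h import *
for c in ["top","side","wrist"]:
    p=camera_params(c); print(c,p)
    cv2.imwrite(f"pics/{c}0.png",snapshot(c))
    for n in ["table_centre","plunger_top","post_top","index_base","dial_gauge","cone"]:
        print(n,[(np.round(d["location"],1),round(d["conf"],2)) for d in pinpoint(c,n)][:4])
print(manip.read_clock(), manip.read_orientation(), manip.read_force())
E
```

```text
pics
top {'vertical_fov': 54.43426699244473, 'cx': 273.41880212984495, 'cy': 202.43982603251808, 'k1': 0.017790298013313395, 'eye': array([0.38181494, 0.00473832, 1.42397054]), 'attitude': array([-0.06206238,  0.05896336,  0.71444691, -0.694433  ])}
table_centre [(array([208.6, 279.5]), 0.75), (array([220.9, 170.1]), 0.55)]
plunger_top [(array([219.7, 242.7]), 0.41)]
post_top [(array([228.9, 247. ]), 0.56)]
index_base [(array([208.8, 284.3]), 0.64)]
dial_gauge [(array([170.6, 310.9]), 0.79), (array([206.8, 280.6]), 0.6)]
cone [(array([145.6, 275.8]), 0.79), (array([213.9, 353.7]), 0.62), (array([204.6, 281.5]), 0.6), (array([222.3, 216.4]), 0.57)]
side {'vertical_fov': 42.44416211533826, 'cx': 287.1885097944752, 'cy': 206.87722174450298, 'k1': -0.011789345218755425, 'eye': array([ 0.19488269, -0.85715805,  1.10853351]), 'attitude': array([ 0.36351091, -0.08615718, -0.19037696,  0.90785096])}
table_centre [(array([227.8, 291. ]), 0.57)]
plunger_top [(array([194.6, 257.8]), 0.65)]
post_top [(array([196.5, 249.4]), 0.76)]
index_base [(array([243.2, 295.7]), 0.57)]
dial_gauge [(array([256.6, 358.8]), 0.65), (array([241.7, 292.6]), 0.44)]
cone [(array([290.5, 213.3]), 0.87), (array([324.8, 330.4]), 0.84), (array([215. , 363.7]), 0.79), (array([196.6, 322.6]), 0.73)]
wrist {'vertical_fov': 61.42017782181581, 'cx': 282.8256330593067, 'cy': 215.31750412852276, 'k1': -0.012059853263999628, 'eye': array([0.23004641, 0.63997922, 0.37426729]), 'attitude': array([-0.12901461, -0.0800209 ,  0.5234794 ,  0.83840396])}
table_centre []
plunger_top []
post_top []
index_base []
dial_gauge []
cone []
1.05 [ 2.25946319e-01  9.74139753e-01  4.60800941e-05 -1.55231433e-05] [-0.0631534   0.50897521  0.27361218]
```

View pics/top0.png

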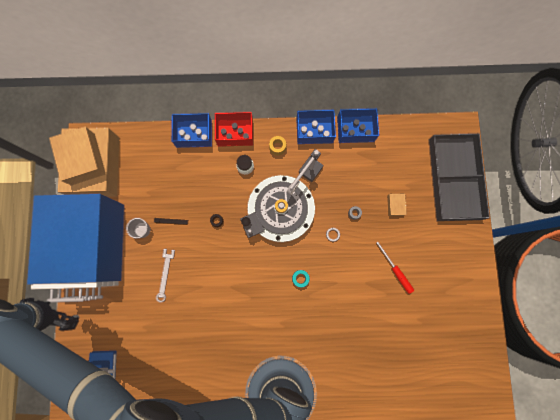

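View pics/side0.png

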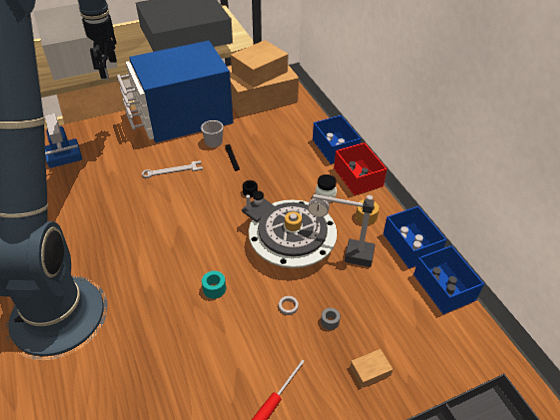

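```bash
python3 - <<'E'
from h import *
P={c:camera_params(c) for c in ("top","side")}
for c,L in dict(top=[("tc",208.6,279.5,.067),("pl",219.7,242.7,.097),("post",228.9,247,.115),("ib",208.8,284.3,0),("dg",170.6,310.9,0)],
 side=[("tc",227.8,291,.067),("pl",194.6,257.8,.097),("post",196.5,249.4,.115),("ib",243.2,295.7,0),("dg",256.6,358.8,0)]).items():
  for n,r,k,z in L: print(c,n,atz(P[c],r,k,z).round(4))
a=cv2.imread("pics/top0.png")[140:290,190:390]; cv2.imwrite("pics/top0c.png",cv2.resize(a,(800,600),interpolation=cv2.INTER_CUBIC))
a=cv2.imread("pics/side0.png")[130:310,180:420]; cv2.imwrite("pics/side0c.png",cv2.resize(a,(800,600),interpolation=cv2.INTER_CUBIC))
E
```

```text
top tc [ 0.5951 -0.0124  0.067 ]
top pl [0.5571 0.1095 0.097 ]
top post [0.5245 0.0947 0.115 ]
top ib [ 0.6044 -0.0302  0.    ]
top dg [ 0.7402 -0.13    0.    ]
side tc [ 0.5994 -0.023   0.067 ]
side pl [0.5554 0.0947 0.097 ]
side post [0.5264 0.0798 0.115 ]
side ib [ 0.6142 -0.0245  0.    ]
side dg [ 0.7472 -0.1314  0.    ]
```

View pics/top0c.png

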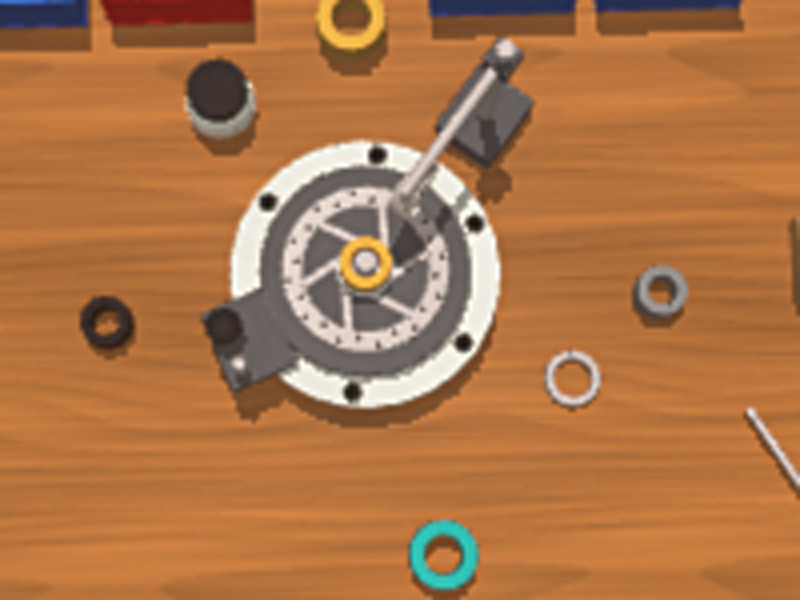

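View pics/side0c.png

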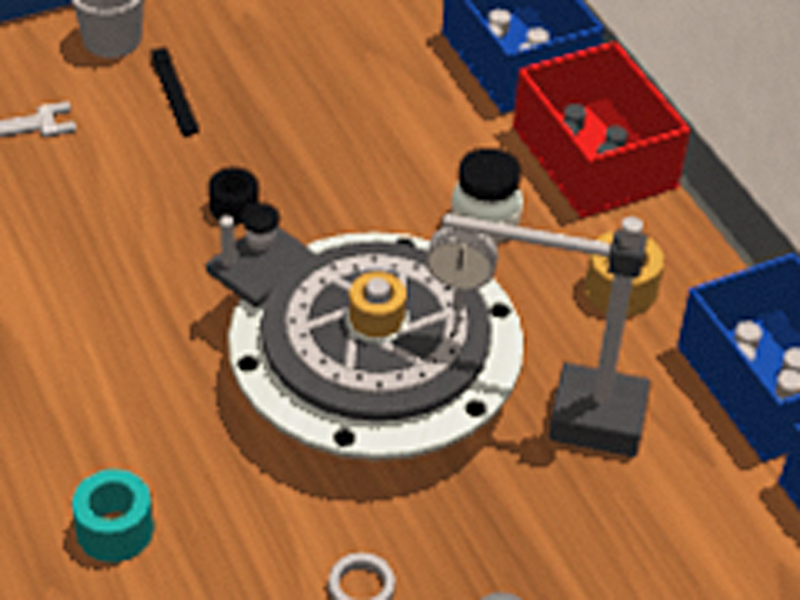

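The cone candidates are the brass ring on the spigot (top px ~281,206) and the larger brass ring behind the gauge (~278,144). The others are black (217,221), grey (355,213) and turquoise (301,279). The smaller brass ring on the spigot fits the description, and the crop confirms it. It is only to be left alone. In the top image the cap is at about (row 221.5, col 246) and the post at about (231, 249.5). Next I shut the jaws and look from above with the wrist camera.

```bash
python3 - <<'E'
from h import *
P={c:camera_params(c) for c in ("top","side")}
for n,r,k,z in [("cap",221.5,246,.097),("post",230.75,249.5,.115),("spig",205.8,281.2,.109)]: print(n,atz(P["top"],r,k,z).round(4))
# side crop scale 3.333
for n,x,y,z in [("cap",261,217,.097),("post",226,221,.115),("spig",378,288,.109)]: print(n,atz(P["side"],130+y/3.3333,180+x/3.3333,z).round(4))
fingers.grab(20)
manip.movep([0.56,0.11,0.30],R.from_euler('zyx',[np.pi,0,0]).as_quat()*0+np.array(manip.read_orientation()))
print(manip.read_tool_pos(),manip.read_orientation(),manip.read_joint_positions(),manip.read_gripper_width())
p=camera_params("wrist"); im=snapshot("wrist"); cv2.imwrite("pics/w1.png",im); print(p["eye"],p["attitude"])
for n in ["plunger_top","post_top","table_centre","cone"]:
    print(n,[(np.round(d["location"],1),round(d["conf"],2)) for d in pinpoint("wrist",n)][:4])
print(manip.read_clock())
E
```

```text
cap [0.5508 0.0988 0.097 ]
post [0.5183 0.0868 0.115 ]
spig [ 0.5976 -0.0177  0.109 ]
cap [0.5559 0.0924 0.097 ]
post [0.5228 0.0821 0.115 ]
spig [ 0.6045 -0.024   0.109 ]
[0.55975747 0.11154293 0.29971373] [ 2.24715848e-01  9.74424272e-01  1.54774048e-04 -3.20296372e-04] [-0.45578302  0.23116115  0.22760321  1.68031147 -0.05534307  1.23679091
  0.90164106] 9.8276008858487e-05
[0.49272583 0.14516785 0.46165468] [-0.12862384 -0.08001534  0.52453771  0.83780287]
plunger_top [(array([182.6, 271.3]), 0.79)]
post_top [(array([161.2, 244. ]), 0.94)]
table_centre [(array([254.9, 201.1]), 0.76)]
cone [(array([357.5, 286.9]), 0.82), (array([90.3, 76.6]), 0.82), (array([257.8, 201.3]), 0.77), (array([144.9, 350.8]), 0.69)]
4.1083
```

View pics/w1.png

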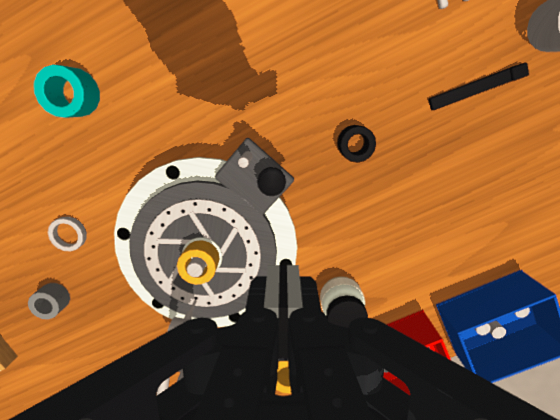

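Wrist view: the cap is at about (row 181, col 271), the post top at about (162, 243), the ring on the spigot at (266, 196) and the shut fingertips at about (268, 285). The networks agree with the picture. Next I triangulate and fuse.

```bash
cat > est.py <<'E'
from h import *
from scipy.optimize import least_squares
PW={'vertical_fov':61.42017782181581,'cx':282.8256330593067,'cy':215.31750412852276,'k1':-0.012059853263999628,'eye':[0.49272583,0.14516785,0.46165468],'attitude':[-0.12862384,-0.08001534,0.52453771,0.83780287]}
E
python3 - <<'E'
from est import *
for n,r,k,z in [("cap",182,271,.097),("post",161.5,243.5,.115),("spig",267,195.5,.109),("tc",254.9,201.1,.067),("tip",268,287,.283)]: print(n,atz(PW,r,k,z).round(4))
P={c:camera_params(c) for c in ("top","side")}
P["wrist"]=PW
def model(q):
    x,y,a,rp=q
    c=np.array([x,y]); u=lambda t:np.array([np.cos(t),np.sin(t)])
    cap=c+.128*u(a)
    # post either tangential: angle
    post=cap+.036*u(a+np.pi/2)
    return dict(cap=[*cap,.097],post=[*post,.115],spig=[*c,.109])
obs=[("top","cap",221.5,246),("top","post",230.75,249.5),("top","spig",205.8,281.2),("side","cap",195.1,258.3),("side","post",196.3,247.8),("side","spig",216.4,293.4),("wrist","cap",182,271),("wrist","post",161.5,243.5),("wrist","spig",267,195.5)]
def res(q):
    m=model(q); o=[]
    for c,n,r,k in obs:
        e=np.array(proj(P[c],m[n]))-[r,k]; f=210/np.tan(np.radians(P[c]["vertical_fov"]/2))
        o+=list(e/f*np.linalg.norm(np.array(P[c]["eye"])-m[n])*1000)
    return np.array(o)
s=least_squares(res,[.6,-.02,np.radians(113),0],loss='soft_l1'); print(s.x[:2],np.degrees(s.x[2])); print(res(s.x).reshape(-1,2).round(1)); print(model(s.x))
E
python3 - <<'E'
import cv2
a=cv2.imread("pics/w1.png")[130:330,100:360]; cv2.imwrite("pics/w1c.png",cv2.resize(a,(780,600),interpolation=cv2.INTER_CUBIC))
E
```

```text
cap [0.5571 0.0997 0.097 ]
post [0.5238 0.0868 0.115 ]
spig [ 0.6038 -0.0156  0.109 ]
tc [ 0.606  -0.0205  0.067 ]
tip [0.5717 0.1092 0.283 ]
[ 0.60299483 -0.01995134] 111.31758566407646
[[-5.6 -0.6]
 [-4.7  0.5]
 [-5.4  2. ]
 [-4.6 -2.1]
 [-2.7 -1.4]
 [-2.3 -3.1]
 [-0.4 -0.7]
 [-0.5 -1. ]
 [ 1.1 -4.3]]
{'cap': [np.float64(0.5564620721886705), np.float64(0.09929086233613399), 0.097], 'post': [np.float64(0.5229252032830237), np.float64(0.08620352402746854), 0.115], 'spig': [np.float64(0.602994830619481), np.float64(-0.019951338217276772), 0.109]}
```

View pics/w1c.png

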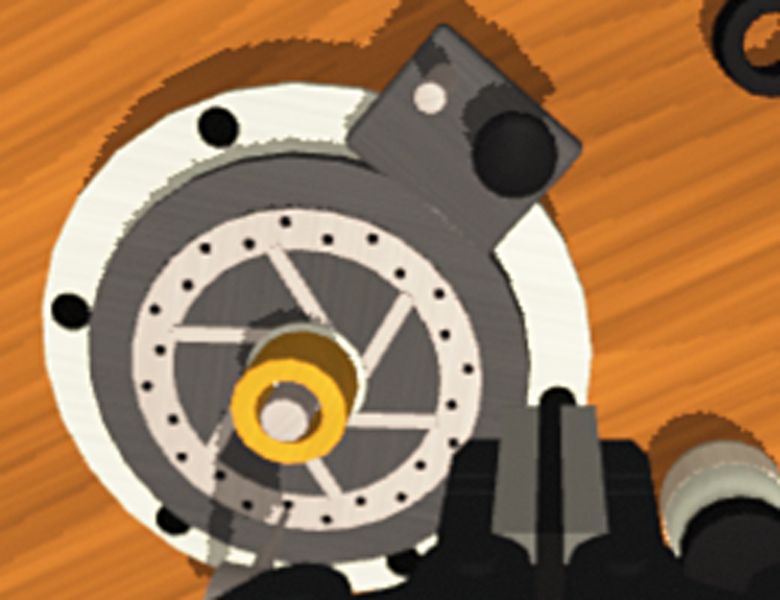

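The wrist view has the best resolution, about 1 mm per pixel. It gives cap (0.556, 0.099), post (0.523, 0.086) and table centre (0.603, -0.020). The post lies tangentially from the cap as specified. Next I check IK along the arc.

```bash
cat > arc.py <<'E'
from h import *
C=np.array([.6030,-.0195]); A0=np.radians(111.4); Rr=.128
def pose(phi,off,tip,flip=0,rad=0.0):
    """tool on tangent line through cap at table angle phi; off = mm ahead of the cap toward post; tip = fingertip z"""
    a=A0+phi; u=np.array([np.cos(a),np.sin(a)]); t=np.array([-u[1],u[0]])
    xy=C+(Rr+rad)*u+off*t
    th=a+np.pi/2+np.pi*flip
    return [xy[0],xy[1],tip+.017],[np.cos(th/2),np.sin(th/2),0,0]
E
python3 - <<'E'
from arc import *
for f in (0,1):
    for phi in np.linspace(0,1.1,5):
        for tip in (.085,):
            q=manip.inverse_kinematics(*pose(phi,.013,tip,f)); print(f,round(phi,2),None if q is None else np.round(q,2))
E
```

```text
0 0.0 [-0.33  0.39  0.1   1.94 -0.05  0.81  1.75]
0 0.28 [-0.28  0.35  0.07  2.01 -0.03  0.78  2.03]
0 0.55 [-0.22  0.31  0.05  2.07 -0.02  0.76  2.33]
0 0.82 [ 0.67  0.47 -0.99  2.06  0.52  0.88  2.16]
0 1.1 [ 0.86  0.56 -1.17  2.06  0.65  0.95  2.38]
1 0.0 [-0.68  0.44  0.56  1.96 -0.31  0.83 -1.15]
1 0.28 [-0.63  0.38  0.51  2.03 -0.26  0.79 -0.89]
1 0.55 [-0.56  0.33  0.46  2.09 -0.21  0.77 -0.61]
1 0.82 [-0.48  0.31  0.44  2.12 -0.19  0.75 -0.3 ]
1 1.1 [-0.4   0.3   0.43  2.13 -0.18  0.75  0.04]
```

```bash
python3 - <<'E'
from arc import *
manip.movep(*pose(0,.013,.150,1))
manip.servo_line(pose(0,.013,.124,1)[0],rate=.08)
print(manip.read_tool_pos(),pose(0,.013,.124,1)[0],manip.read_force())
p=camera_params("wrist"); im=snapshot("wrist"); cv2.imwrite("pics/w2.png",im)
for n in ["plunger_top","post_top"]:
    print(n,[(np.round(d["location"],1),round(d["conf"],2),atz(p,*d["location"],.097 if n[1]=='l' else .115).round(4)) for d in pinpoint("wrist",n)][:3])
cv2.imwrite("pics/s2.png",cv2.resize(snapshot("side")[130:310,180:420],(800,600),interpolation=cv2.INTER_CUBIC))
print(manip.read_clock(), "expect",[ (n,np.round(proj(p,x),0)) for n,x in (("cap",[*pose(0,0,0)[0][:2],.097]),("post",[*pose(0,.036,0)[0][:2],.115]),("tip",[*manip.read_tool_pos()[:2],.124]))])
E
```

```text
[0.54392753 0.09478833 0.14044314] [np.float64(0.5441920459985718), np.float64(0.09493174623401457), 0.14100000000000001] [ 0.36631    -0.6904777  -0.38046531]
plunger_top [(array([217.1, 284. ]), 0.71, array([0.5563, 0.0979, 0.097 ]))]
post_top [(array([180. , 430.3]), 0.54, array([0.6101, 0.0343, 0.115 ]))]
6.625 expect [('cap', array([216., 281.])), ('post', array([283., 281.])), ('tip', array([253., 281.]))]
```

View pics/w2.png

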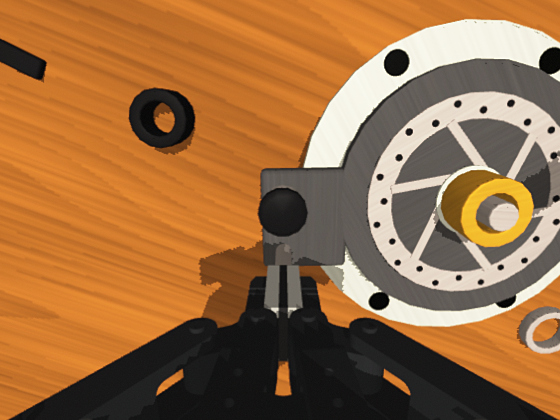

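View pics/s2.png

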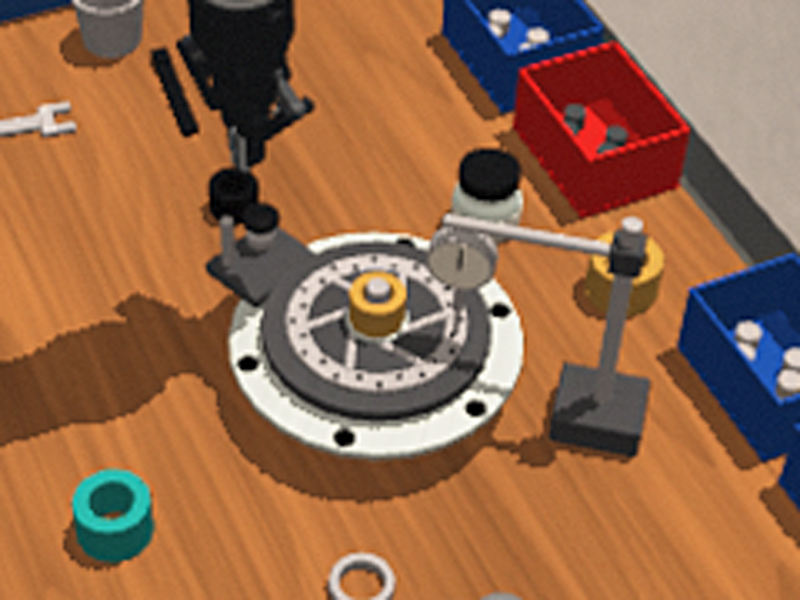

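```bash
python3 - <<'E'
from arc import *
p=camera_params("side"); pw=camera_params("wrist"); x=manip.read_tool_pos(); print(x, manip.read_orientation())
for dz in (-.017,0,.017):
    r,c=proj(p,[x[0],x[1],x[2]+dz]); print(dz,"side crop xy",(c-180)*3.333,(r-130)*3.333, "wrist",[np.round(proj(pw,[x[0]+s*np.cos(A0-np.pi/2),x[1]+s*np.sin(A0-np.pi/2),x[2]+dz])) for s in (-.011,0,.011)])
E
```

```text
[0.54454899 0.09491756 0.14138426] [ 9.82621822e-01  1.85618370e-01  4.18975942e-04 -2.21918060e-05]
-0.017 side crop xy 245.5779881260541 194.14164914392785 wrist [array([272., 281.]), array([254., 281.]), array([235., 281.])]
0 side crop xy 244.99482486638684 178.40699059790472 wrist [array([287., 281.]), array([267., 281.]), array([247., 281.])]
0.017 side crop xy 244.40156180838858 162.3943698377105 wrist [array([305., 281.]), array([284., 281.]), array([262., 281.])]
```

The side and wrist pictures both show the fingertips about 15–30 mm higher than the stated 17 mm ahead of the TCP. I'll descend under force feedback and find contact that way.

```bash
python3 - <<'E'
from arc import *
f0=np.array(manip.read_force()); z=.124
print(f0)
while z>.060:
    z-=.003
    manip.servo_line(pose(0,.013,z,1)[0],rate=.05)
    f=np.array(manip.read_force())-f0
    if abs(f[2])>2: break
print("cmd tip",z,"tcp",manip.read_tool_pos(),"dF",f.round(2),"t",manip.read_clock())
p=camera_params("wrist"); cv2.imwrite("pics/w3.png",snapshot("wrist"))
cv2.imwrite("pics/s3.png",cv2.resize(snapshot("side")[130:310,180:420],(800,600),interpolation=cv2.INTER_CUBIC))
E
```

```text
[-0.06647471 -0.51988538  0.52647986]
cmd tip 0.05799999999999994 tcp [0.54460201 0.09497102 0.07522442] dF [0.84 0.5  3.46] t 12.125
```

View pics/w3.png

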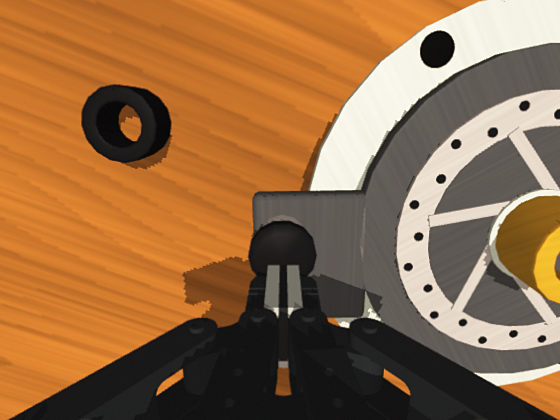

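View pics/s3.png

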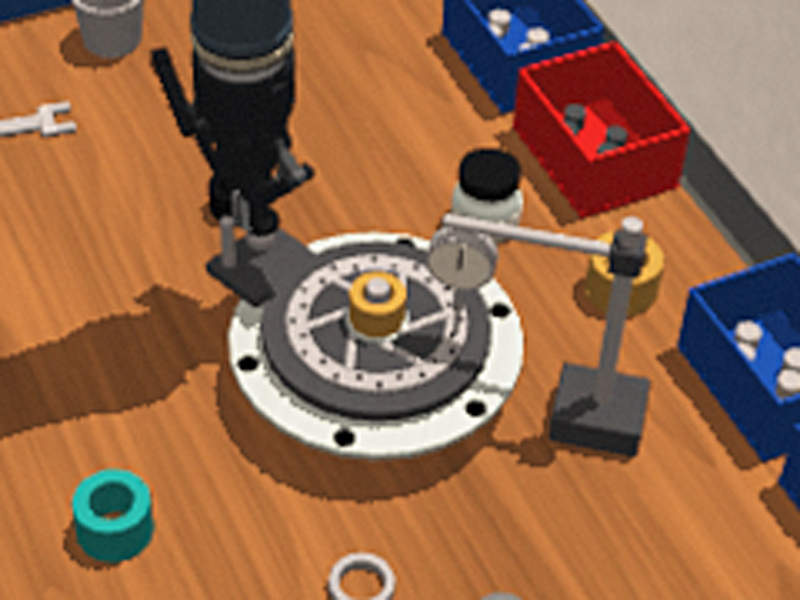

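Contact is at TCP z ≈ 0.075 with 3.5 N, which matches the spring preload. The wrist view shows the fingertip on the cap at about (265, 283), and the side view shows it beside the post. Next I press in two checked steps.

```bash
python3 - <<'E'
from arc import *
f0=np.array([-.066,-.52,.526])
for z in (.070,.0665,.0645,.0635,.0625,.0615):
    manip.servo_line(pose(0,.013,z-.017,1)[0],rate=.03)
    f=np.array(manip.read_force())-f0
    print(z,manip.read_tool_pos().round(4),f.round(2))
    if f[2]>9.5: break
print(manip.read_clock(),manip.read_orientation())
cv2.imwrite("pics/s4.png",cv2.resize(snapshot("side")[130:310,180:420],(800,600),interpolation=cv2.INTER_CUBIC))
E
```

```text
0.07 [0.5445 0.0949 0.0703] [0.35 0.13 4.64]
0.0665 [0.5447 0.095  0.067 ] [-0.16  1.48  7.02]
0.0645 [0.5458 0.0955 0.066 ] [-0.48  0.41 10.68]
13.0583 [ 9.82612565e-01  1.85660138e-01  1.63695522e-03 -4.24983816e-04]
```

View pics/s4.png

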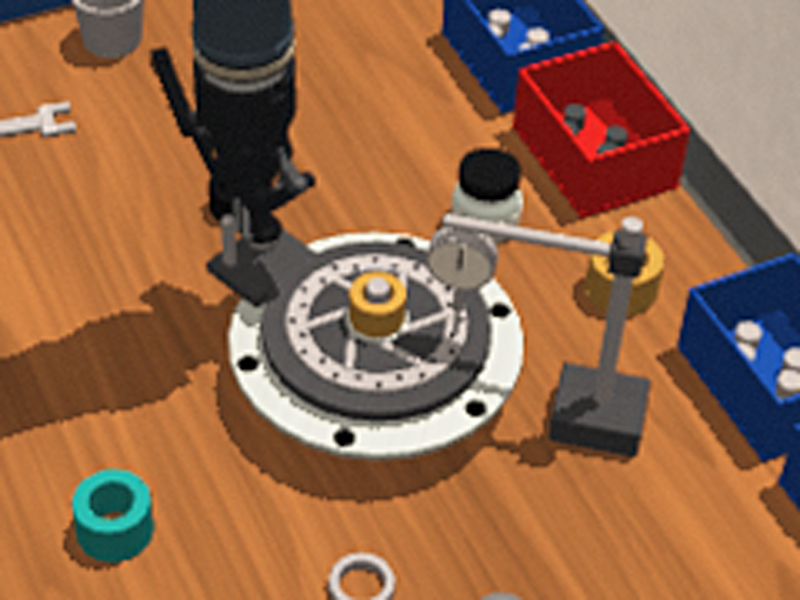

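The press hits its stop at about 10.7 N and the cap visibly sits down on the plunger boss, at about (262, 232) in the crop. Now I turn along the arc.

```bash
python3 - <<'E'
from arc import *
f0=np.array([-.066,-.52,.526])
for phi in np.arange(.05,.301,.05):
    P,Q=pose(phi,.013,.0645-.017,1)
    manip.servo_line(P,rate=.06,frame=Q)
    f=np.array(manip.read_force())-f0; a=A0+phi; t=np.array([-np.sin(a),np.cos(a)])
    print(round(phi,2),manip.read_tool_pos().round(4),f.round(1),"tang",round(t@f[:2],1),manip.read_clock())
    if np.linalg.norm(f)>25: break
cv2.imwrite("pics/s5.png",cv2.resize(snapshot("side")[130:310,180:420],(800,600),interpolation=cv2.INTER_CUBIC))
cv2.imwrite("pics/w5.png",snapshot("wrist"))
E
```

```text
0.05 [0.5396 0.0921 0.066 ] [-0.7  1.5 10.3] tang 0.0 13.3667
0.1 [0.5341 0.0887 0.0659] [-0.7  0.9 11.4] tang 0.2 13.625
0.15 [0.5288 0.085  0.066 ] [-1.   0.  11.7] tang 0.8 13.8833
0.2 [0.5237 0.0811 0.066 ] [-0.2  0.6 11.7] tang -0.2 14.1417
0.25 [0.5188 0.0769 0.0659] [ 0.2  0.9 11.9] tang -0.7 14.4
0.3 [0.5141 0.0725 0.0659] [-0.4  0.6 10.9] tang -0.1 14.6583
```

View pics/s5.png

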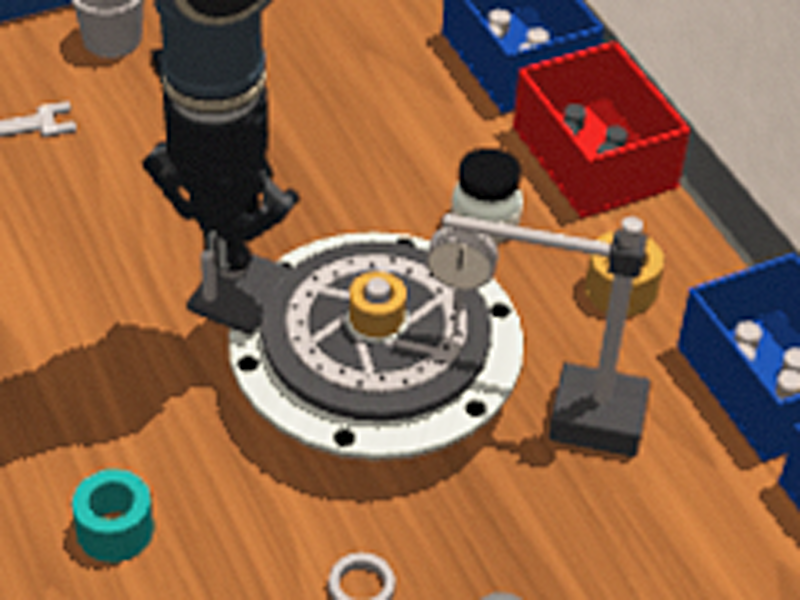

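View pics/w5.png

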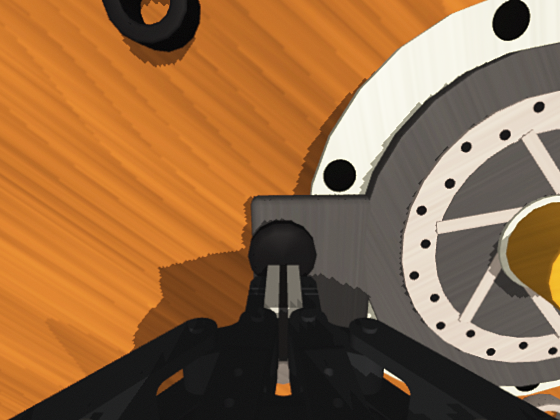

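The table turns with the finger: the ear has moved and the cap-to-fingertip relation in the wrist view is unchanged (cap at ~(248, 282)). Continuing to 0.92 rad.

```bash
python3 - <<'E'
from arc import *
f0=np.array([-.066,-.52,.526])
for phi in [.36,.42,.48,.54,.60,.66,.72,.78,.84,.89,.93]:
    P,Q=pose(phi,.013,.0645-.017,1)
    manip.servo_line(P,rate=.06,frame=Q)
    f=np.array(manip.read_force())-f0; a=A0+phi; t=np.array([-np.sin(a),np.cos(a)])
    print(round(phi,2),manip.read_tool_pos().round(4),f.round(1),"tang",round(t@f[:2],1))
    if np.linalg.norm(f)>25: break
print(manip.read_clock())
cv2.imwrite("pics/s6.png",cv2.resize(snapshot("side")[130:310,180:420],(800,600),interpolation=cv2.INTER_CUBIC))
cv2.imwrite("pics/w6.png",snapshot("wrist"))
E
```

```text
0.36 [0.5087 0.0669 0.0659] [-0.7  0.1 11.1] tang 0.5
0.42 [0.5038 0.061  0.0659] [-0.2 -0.6 11.8] tang 0.6
0.48 [0.4992 0.0548 0.0659] [-0.7  0.5 12.4] tang 0.1
0.54 [0.4949 0.0483 0.0659] [-0.8  0.6 11.7] tang 0.0
0.6 [0.4911 0.0416 0.0659] [-0.6  0.4 13. ] tang 0.1
0.66 [0.4877 0.0346 0.0659] [-1.  -0.3 11.6] tang 0.7
0.72 [0.4847 0.0275 0.0659] [-0.6  0.6 12.8] tang -0.3
0.78 [0.4821 0.0202 0.0659] [-0.6 -0.5 12.2] tang 0.7
0.84 [0.48   0.0127 0.0659] [ 0.2  0.5 12.5] tang -0.6
0.89 [0.4785 0.0065 0.0659] [-0.8  0.2 12.2] tang 0.0
0.93 [0.4777 0.0015 0.0659] [ 0.3  0.1 12.1] tang -0.1
17.7417
```

View pics/s6.png

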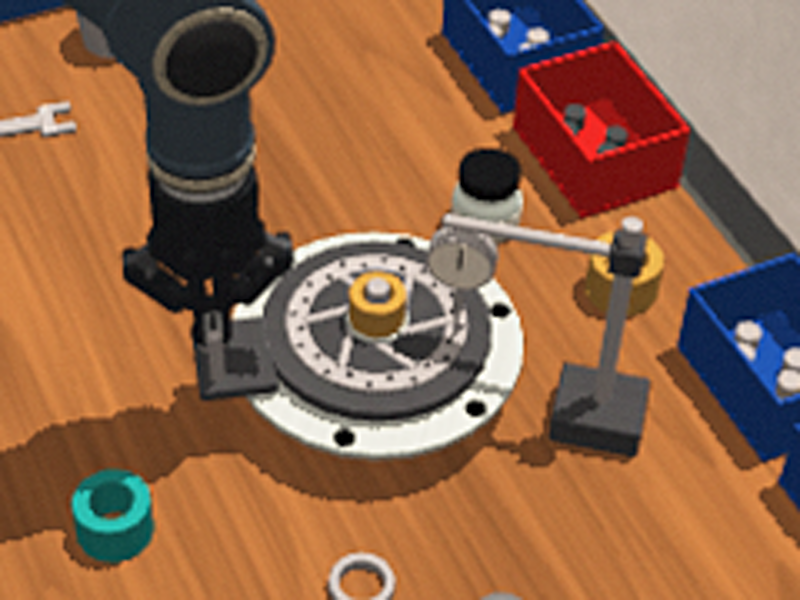

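View pics/w6.png

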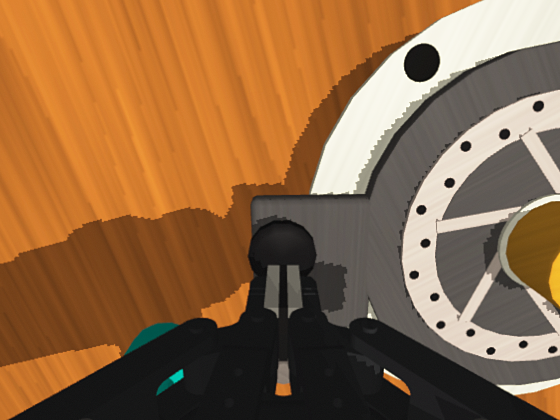

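The ear-to-finger relation is unchanged, so there was no slip and the table is near 0.93. Next I go to 1.00 while pressed, lift clear of the cap so the plunger is free to pop, and nudge the post until it locks.

```bash
python3 - <<'E'
from arc import *
f0=np.array([-.066,-.52,.526])
def go(phi,z,rate=.05):
    P,Q=pose(phi,.013,z-.017,1); manip.servo_line(P,rate=rate,frame=Q)
    f=np.array(manip.read_force())-f0; a=A0+phi; t=np.array([-np.sin(a),np.cos(a)])
    tg=t@f[:2]; print(round(phi,3),manip.read_tool_pos().round(4),f.round(1),"tang",round(tg,1)); return tg
go(.97,.0645); go(1.0,.0645)
go(1.0,.081)
phi=1.0
while phi<1.13:
    phi+=.01
    if go(phi,.081,.03)<-4: break
print(manip.read_clock())
cv2.imwrite("pics/s7.png",cv2.resize(snapshot("side")[130:310,180:420],(800,600),interpolation=cv2.INTER_CUBIC))
cv2.imwrite("pics/w7.png",snapshot("wrist"))
E
```

```text
0.97 [ 0.477  -0.0036  0.0659] [ 0.1 -0.7 12. ] tang 0.7
1.0 [ 0.4766 -0.0073  0.0659] [ 1.2  0.2 12.4] tang -0.5
1.0 [ 0.4744 -0.007   0.0808] [ 0.4  0.9 -0.6] tang -0.9
1.01 [ 0.4745 -0.0086  0.0807] [ 0.8 -0.  -0.4] tang -0.1
1.02 [ 0.4746 -0.0099  0.0809] [ 0.2 -0.3 -1.2] tang 0.3
1.03 [ 0.4746 -0.0111  0.081 ] [ 0.1  1.  -0.4] tang -1.0
1.04 [ 0.4745 -0.0124  0.081 ] [-0.3  0.5 -1.4] tang -0.5
1.05 [ 0.4745 -0.0137  0.081 ] [-0.4  0.4 -1.3] tang -0.3
1.06 [ 0.4744 -0.015   0.081 ] [-0.1  0.8  0.4] tang -0.8
1.07 [ 0.4744 -0.0163  0.081 ] [ 0.1 -0.  -1.1] tang 0.0
1.08 [ 0.4743 -0.0175  0.081 ] [-0.2 -0.  -0.6] tang 0.0
1.09 [ 0.4743 -0.0188  0.081 ] [-0.3  0.6 -0.4] tang -0.6
1.1 [ 0.4744 -0.0201  0.081 ] [-0.1  0.8 -0.6] tang -0.8
1.11 [ 0.4744 -0.0214  0.081 ] [ 0.8  0.5 -0.9] tang -0.5
1.12 [ 0.4743 -0.0222  0.081 ] [-0.7  2.9  0.1] tang -2.9
1.13 [ 0.4743 -0.0225  0.081 ] [-0.7  5.6 -1. ] tang -5.5
22.075
```

View pics/s7.png

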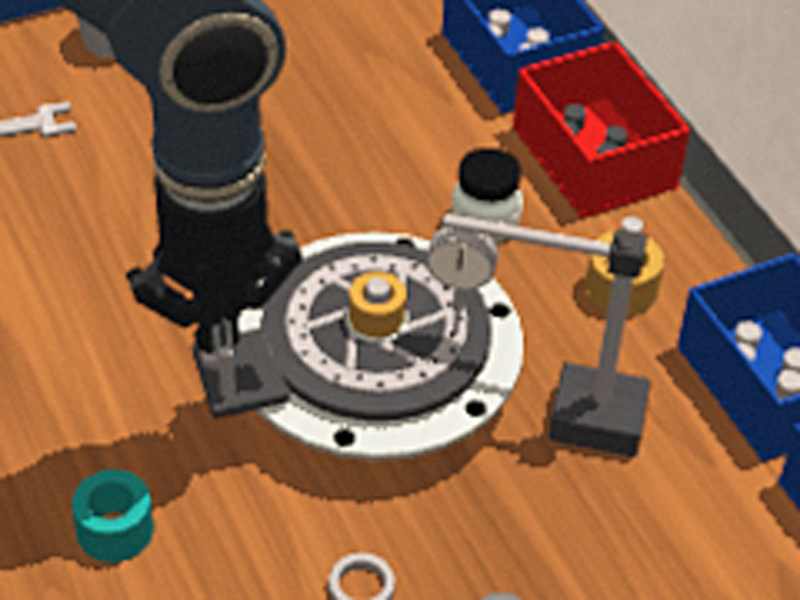

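View pics/w7.png

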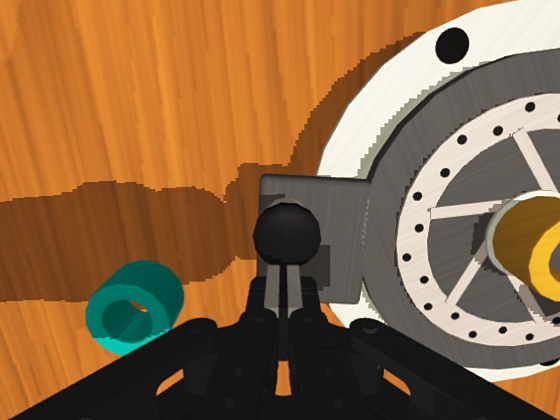

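The finger met the post and it resisted 5.5 N without moving, so the table is locked. Now I back off, lift clear and check.

```bash
python3 - <<'E'
from arc import *
P,Q=pose(1.09,.013,.064,1); manip.servo_line(P,rate=.03,frame=Q)
P[2]=.20; manip.servo_line(P,rate=.1)
P,Q=pose(1.05,-.03,.183,1); P[2]=.26; manip.movep(P,Q)
p=camera_params("wrist"); im=snapshot("wrist"); cv2.imwrite("pics/w8.png",im)
for n,z in (("plunger_top",.097),("post_top",.115)):
    for d in pinpoint("wrist",n)[:2]:
        X=atz(p,*d["location"],z); v=X[:2]-C; print(n,np.round(d["location"],1),round(d["conf"],2),X.round(4),"r",np.linalg.norm(v).round(4),"ang",np.round(np.arctan2(v[1],v[0])%(2*np.pi)-A0,3))
cv2.imwrite("pics/s8.png",cv2.resize(snapshot("side")[130:310,180:420],(800,600),interpolation=cv2.INTER_CUBIC))
print(manip.read_clock(),manip.read_force(), "exp cap up/down",[np.round(proj(p,[*pose(1.047,0,0)[0][:2],z])) for z in (.097,.087)])
E
```

```text
plunger_top [224.2 282.2] 0.74 [ 0.4772 -0.0049  0.097 ] r 0.1266 ang 1.081
post_top [264.9 284. ] 0.63 [ 0.4739 -0.0396  0.115 ] r 0.1306 ang 1.352
24.45 [-0.20050148  0.58860664 -0.32939205] exp cap up/down [array([220., 281.]), array([217., 281.])]
```

View pics/s8.png

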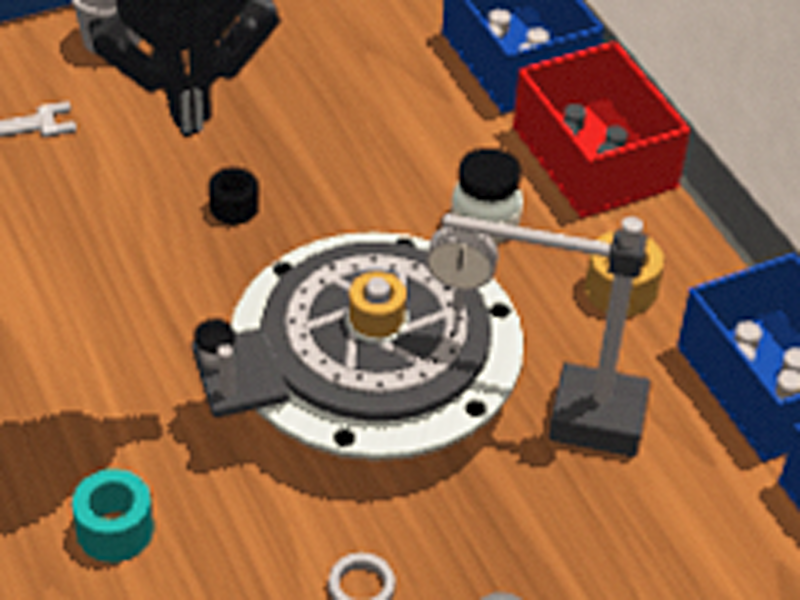

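View pics/w8.png

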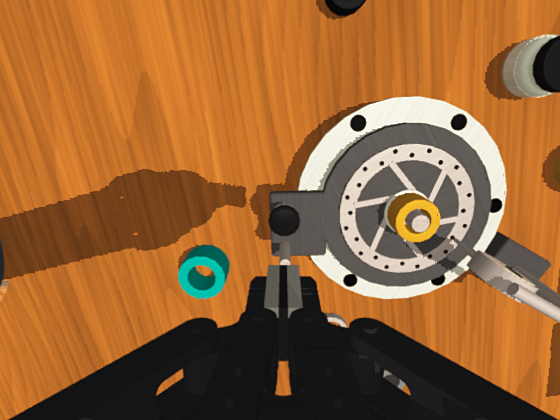

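```bash
python3 - <<'E'
from arc import *
p=camera_params("side"); A=lambda X:np.array([(proj(p,X)[1]-180)*3.333,(proj(p,X)[0]-130)*3.333])
for phi in (1.017,1.047,1.077,1.10):
    q=pose(phi,.036,0)[0]; c=pose(phi,0,0)[0]
    print(phi,"post",A([*q[:2],.115]).round(1),"cap-post up",(A([*c[:2],.097])-A([*q[:2],.115])).round(1),"down",(A([*c[:2],.087])-A([*q[:2],.115])).round(1))
print("start ref",[ (A([*pose(0,o,0)[0][:2],z])).round(1) for o,z in ((0,.097),(.036,.115))])
a=cv2.imread("pics/s8.png")[280:440,160:330]; cv2.imwrite("pics/s8c.png",cv2.resize(a,None,fx=3.5,fy=3.5))
a=cv2.imread("pics/w8.png")[80:310,240:520]; cv2.imwrite("pics/w8c.png",cv2.resize(a,None,fx=2.6,fy=2.6,interpolation=cv2.INTER_CUBIC))
E
```

```text
1.017 post [215.8 342.6] cap-post up [ -8.  -19.5] down [ -7.4 -10.7]
1.047 post [218.4 346.2] cap-post up [ -9.5 -19.4] down [ -8.9 -10.5]
1.077 post [221.  349.7] cap-post up [-11.  -19.2] down [-10.4 -10.4]
1.1 post [223.2 352.4] cap-post up [-12.1 -19.1] down [-11.6 -10.2]
start ref [array([258., 211.]), array([223.9, 217.3])]
```

View pics/s8c.png

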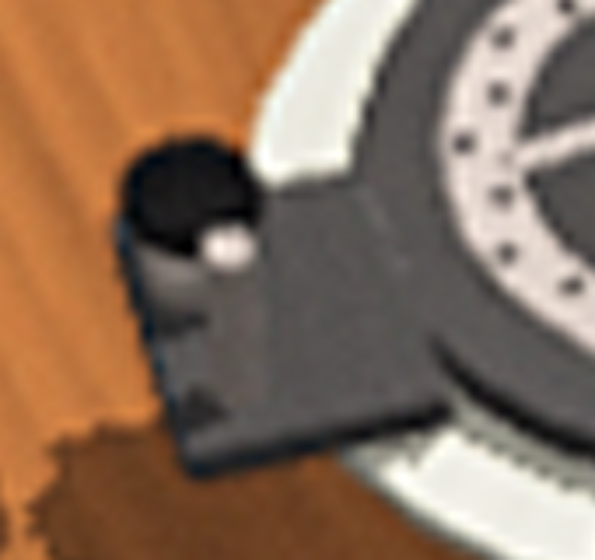

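View pics/w8c.png

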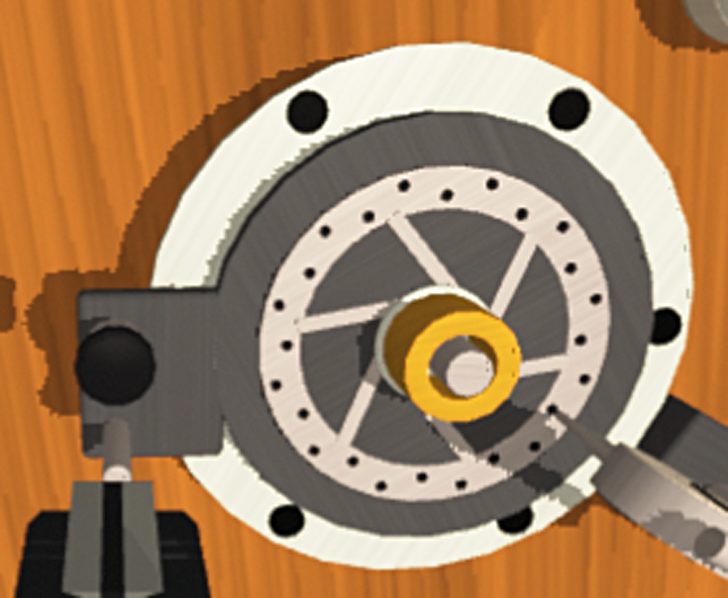

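```bash
python3 - <<'E'
from arc import *
p=camera_params("wrist")
g=lambda x,y,z:atz(p,80+y/2.6,240+x/2.6,z)[:2]
H=[g(x,y,.050) for x,y in ((307,112),(569,110),(664,326),(515,518),(287,520))]
A_=np.array([[2*h[0],2*h[1],1] for h in H]); s=np.linalg.lstsq(A_,np.array([h@h for h in H]),rcond=None)[0]; c=s[:2]
print("centre",c,"r",[np.linalg.norm(h-c).round(4) for h in H])
an=[np.degrees(np.arctan2(*(h-c)[::-1]))%360 for h in H]; print(np.round(an,1)); base=np.degrees(np.angle(np.mean(np.exp(6j*np.radians(an)))))/6
for n,X,d in (("cap up",g(116,365,.097),0),("cap down",g(116,365,.087),0),("post",g(118,472,.115),np.degrees(np.arctan(36/128)))):
    v=X-c; a=np.degrees(np.arctan2(v[1],v[0]))%360-d; print(n,X.round(4),"r",np.linalg.norm(v).round(4),"ang",a.round(2),"dev from hole deg",((a-base+30)%60-30).round(2))
E
```

```text
centre [ 0.60444079 -0.02104412] r [np.float64(0.1028), np.float64(0.1022), np.float64(0.1029), np.float64(0.1025), np.float64(0.1025)]
[112.4  52.4 352.4 292.1 232.1]
cap up [ 0.4784 -0.0026] r 0.1273 ang 171.69 dev from hole deg -0.59
cap down [ 0.478  -0.0059] r 0.1274 ang 173.19 dev from hole deg 0.91
post [ 0.474  -0.0374] r 0.1314 ang 171.45 dev from hole deg -0.83
```

```bash
python3 - <<'E'
from h import *
ticket.job_done(); print(manip.read_clock())
E
```

```text
the job is handed in; nothing more can be done
the job is handed in; nothing more can be done
```

I pressed the plunger cap in with the closed fingertips and turned the table counter-clockwise with it. I then lifted off and nudged the driving post until the plunger caught in the next hole. The job was handed in shortly after 24.5 s on the robot's clock, with the arm clear of everything; no verdict was reported.

**Press and turn:** the cap went down along its spring curve to the stop, at about 11 N. The table followed by friction to about 1.00 rad without slipping.

**Last checks:**
- **Lock:** the post resisted 5.5 N without moving.
- **Position:** measured against the five visible flange holes, cap and post stood 0.6–0.8° from the sixth hole. That is within the play and my measuring error.
- **Plunger up:** in the side picture the cap's height relative to the post fits fully up. The wrist picture agrees, because cap and post angles match only with the cap up.
- **Surroundings:** the brass ring still sits on its spigot, and the gauge and the bystanders in view look undisturbed. I did not measure any of them.

**What disagreed:**
- The fingertips touched about 20 mm behind the TCP, not 17 mm ahead as stated. I found contact by force instead.
- The first angle, taken with my earlier centre estimate, read 1.08 rad, just above the allowed range. The measurement against the holes corrected it to about 1.035 rad (target 1.047).
- The top and side cameras were 2–6 mm off from the wrist camera, so I relied on the wrist camera.

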